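# Roll a shaft blank into the V-nest and slide it to its stop

## Task

Load the loose round bar lying on the bench into the V-nest: push it from the side with the fingertips so that it rolls along the bench, up the ramp and down into the V, then push it endways along the V until its end touches the stop plate. Push gently, do not pinch, lift or carry it, leave everything else where it is, and take the hand away at the end.

Things in the scene. Friction and masses are not known exactly. Their poses are not given: they have to be found in the camera images.
- blank: the shaft blank: bright, smooth, slippery (friction about 0.2) round bar, 40 mm diameter, 160 mm long, 0.38 to 0.76 kg, lying on its side 0.21 to 0.31 m before the V, roughly parallel to it. Origin at its centre, 20 mm above the bench at the start. Its length is its own y axis; x and z turn as it rolls. It rolls easily, may run on a little.
- blank_end_a (a point): centre of the blank's end face on its own -y side (the end that goes to the stop plate; away from the robot)
- blank_end_b (a point): centre of the blank's other end face (+y, nearer to the robot)
- nest: V-nest, dark steel, fixed, 120 mm wide (y -60 to +60 mm). Origin at bench level under the V bottom, half-way along the groove. +x: direction of rolling in; the groove runs along y. Ramp from bench level at x -109 up to the lip (x -19, 13 mm high), down at 30 deg to the V bottom (x 0, 2 mm high), far cheek up at 45 deg to x 38, 40 mm high, then a flat top to x 57 mm.
- nest_seat (a point): where the centre of the blank lies when it is home in the V and against the stop: nest frame x -3.3, y -5, z 27 mm. Axes as the nest's.
- nest_stop (a point): point on the face of the upright aluminium stop plate (50 mm wide, 55 mm high) that the blank's end touches, at nest frame x -3.3, y -85, z 27 mm; the face looks to the nest's +y
- slug: bystander: short steel stub standing upright, 32 mm diameter, 60 mm high; origin at its foot
- collar: bystander: dark shaft collar lying flat, 52 mm diameter, 18 mm high; origin at its foot
- wrench: bystander: spanner lying on the bench
- screwdriver: bystander: screwdriver lying on the bench
- stepped_shaft: bystander: slim stepped shaft, 24 mm diameter, lying in a rest; origin on its axis
- oil: bystander: white plastic bottle, 56 mm diameter, 140 mm high
- pendant: bystander: black teach pendant, 170 x 270 x 32 mm, lying on the bench
- nest_lip (a point): middle of the lip at the top of the ramp, 13 mm above the bench; once the bar's axis is past it the bar drops into the V by itself. Axes as the nest's.
Mind the look-alikes: they are no part of the job. What is shaped like the blank but purple or yellow is not meant.

How it is judged:
On the way, in this order (a step that is already met when the one before it is completed fails the run):
1. the blank turns well over as it rolls (angle between blank's own z axis and vertical above 2 rad).
2. the blank lies in the V (x of blank in the frame of nest_seat between -0.005 and 0.005 m and z of blank in the frame of nest_seat between -0.004 and 0.004 m and angle between the y axis of blank and the y axis of nest, either way round below 0.06 rad), for 0.1 s.
At the end, for the whole second after the job is handed in: The blank lies at rest down in the V (axis within 4 mm sideways and 3 mm in height of its seat, parallel to the groove within 0.04 rad) with its end within 3 mm of the stop plate (x of blank in the frame of nest_seat between -0.004 and 0.004 m and z of blank in the frame of nest_seat between -0.003 and 0.003 m and y of blank in the frame of nest_seat between -0.003 and 0.003 m and angle between the y axis of blank and the y axis of nest, either way round below 0.04 rad and linear speed of blank below 0.01 m/s); the robot touches nothing.
It fails at once if the blank is lifted (its centre over 55 mm above the bench; crossing the lip takes about 33 mm) (height (world z) of blank above 0.055 m).
It fails at once if the blank is tipped on end (angle between blank's own y axis and vertical below 1.2 rad).
It fails at once if the blank is squeezed or rammed (fingers press on it with more than 35 N) (contact force between the fingers and blank above 35 N).
It fails at once if a bystander is moved by more than 20 mm (distance of any of slug, collar, wrench, screwdriver, stepped_shaft, oil, pendant from where it was at the start of the episode above 0.02 m).
It also fails if it takes over 51 s, if anything falls off the work surface, if the arm or the gripper's body presses on something with over 40 N, if the wrist force passes 120 N, or if a joint passes its speed limit or range.

## Robot

A 6-joint arm with a two-finger parallel gripper is mounted at the origin on the work surface. World frame = base frame: x ahead of the robot, y to its left, z up, the work surface at z = 0. Lengths are in m, angles in rad, forces in N, time in s.
With the tool pointing down it reaches from about 0.325 to 0.775 m from the base axis. Payload 5.5 kg.
Tool frame: the origin (TCP) lies at the very end of the fingers, on their centre line; the grasp point (between the pads) lies 19 mm behind it; z points along the fingers, y is the direction in which the jaws open and shut (so a half turn about z gives the same grasp; the last joint's range is limited). The gripper opens to 88 mm and grips with 3 to 60 N. Pads are 20 mm wide; open, the fingers measure 115 mm over their backs; the gripper's body (75 mm by 178 mm) begins 61 mm behind the grasp point.
Start: joints at [-1.243, 0.091, 1.231, -0, 1.82, -0.057], TCP at [0.225, -0.556, 0.223] pointing down, gripper open.
Joint ranges: [-2.87, 2.87], [-0.86, 2.18], [0.17, 2.46], [-1.51, 4.65], [0.06, 2.69], [-2.65, 2.65]. Speed limits (rad/s): [2.57, 2.57, 3.01, 3.14, 3.14, 3.14].

## Interface

Orientations are given as a rotation vector (axis times angle).
In Python, from bench import r gives the robot as it stands. Calls block until the motion is done:
- r.goto(position, orientation): joint-space move of the TCP to a pose.
- r.line_to(position, orientation=None, feed=0.15, max_force=None): straight line of the TCP; orientation=None keeps the orientation; feed is the mean speed in m/s. With max_force (N) it stops when the force on the tool has changed by that much, and returns True; else False.
- r.move_j(angles): joint-space move.
- r.open_gripper() and r.grasp(): open the fingers fully, or close them until they stop; the grip force is fixed at half the most.
- r.sleep(seconds).
- r.ik(position, orientation): joint angles nearest the present ones, or None.
- r.snapshot(name): name is "scene" or "top"; returns the picture (480x640x3 uint8, blue, green, red); there is no depth.
- r.calibration(name): a dict with "camera_matrix" (3x3 intrinsics, pixels), "world_from_camera" (4x4, takes a point from camera to world coordinates). Camera axes: x right, y down, z forward; pixel columns grow to the right and rows downward; lengths in m; the calibration is good to about 2 mm. A picture is of the moment at which its call begins. calibration takes no time and is no camera call.
A pose or a line that the arm cannot do raises r.IKError and nothing moves.
- r.job_done(): hands the job in, once; it reports no verdict.
Readings, each from a call of its own:
- r.read_time(): time.
- r.read_joint_pos(): joint angles.
- r.read_qvel(): joint speeds.
- r.read_tau(): joint torques, N m.
- r.read_position(): TCP position.
- r.read_orientation(): TCP orientation.
- r.read_contact_force(): force on the tool from outside, world axes, zero at the start.
- r.read_wrist_torque(): the same for the moment, N m.
- r.read_width(): finger opening in m.
Only numpy, scipy, OpenCV 4.12 (cv2) and the standard library are available. Lean on these libraries where they do the work, as an engineer would, in place of code of your own. Each camera call takes 0.05 s, during which the arm holds its last target. There are 200 camera calls.

## Working session

There is one attempt and no reset: what is moved stays moved. The work goes in short steps, each a Python script; the robot and the scene stay as the last script left them, time stands still between calls to the robot, and variables do not carry over. Pictures are saved under pics/ and viewed, about 8 in all and at most 12, crops included, and the job is handed in when it is done.

```bash
mkdir -p pics; ls; python3 - <<'E'
from bench import r
import cv2,numpy as np
for n in("top","scene"):
    cv2.imwrite(f"pics/{n}0.png",r.snapshot(n)); c=r.calibration(n); print(n,np.round(c["camera_matrix"],1).tolist(),np.round(c["world_from_camera"],4).tolist())
print(r.read_time(),r.read_orientation())
E
```

```text
pics
top [[454.0, 0.0, 323.1], [0.0, 454.0, 241.9], [0.0, 0.0, 1.0]] [[0.0075, -0.9842, 0.1767, 0.3694], [-0.9997, -0.0031, 0.0256, -0.0784], [-0.0246, -0.1768, -0.9839, 1.0794], [0.0, 0.0, 0.0, 1.0]]
scene [[511.0, 0.0, 322.5], [0.0, 511.0, 240.2], [0.0, 0.0, 1.0]] [[-0.4474, 0.6068, -0.657, 1.3668], [0.8943, 0.3039, -0.3283, 0.3277], [0.0004, -0.7345, -0.6786, 0.8858], [0.0, 0.0, 0.0, 1.0]]
0.1 [-3.08193318e+00 -6.00400781e-01  3.88199040e-04]
```

View pics/top0.png

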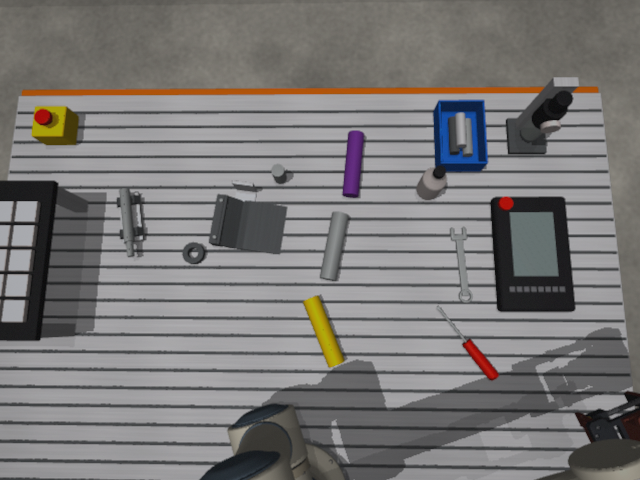

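View pics/scene0.png

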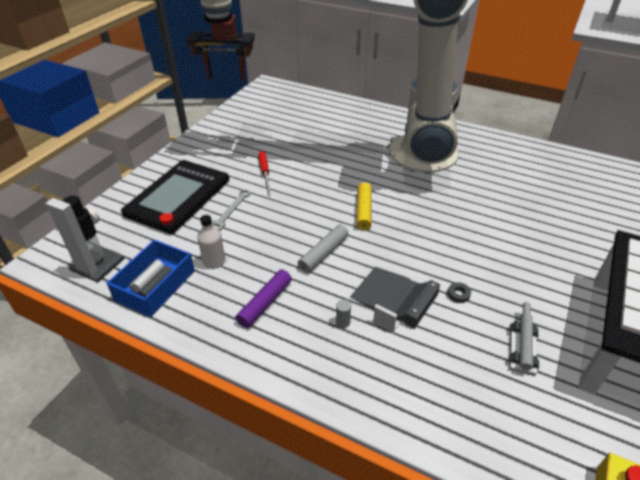

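The top view shows the grey blank at about (335,246) and the nest at about (248,224). The stop plate is at (245,185), so the bar rolls towards image left (world +y). The slug is at (279,174) and the collar at (193,253). I'll enlarge this area.

```bash
python3 - <<'E'
import cv2
a=cv2.imread("pics/top0.png")[160:290,180:370]
cv2.imwrite("pics/crop0.png",cv2.resize(a,None,fx=4.2,fy=4.2,interpolation=cv2.INTER_CUBIC))
b=cv2.imread("pics/scene0.png")[215:335,290:480]
cv2.imwrite("pics/crop1.png",cv2.resize(b,None,fx=4.2,fy=4.2,interpolation=cv2.INTER_CUBIC))
E
```

```text
(no output)
```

View pics/crop0.png

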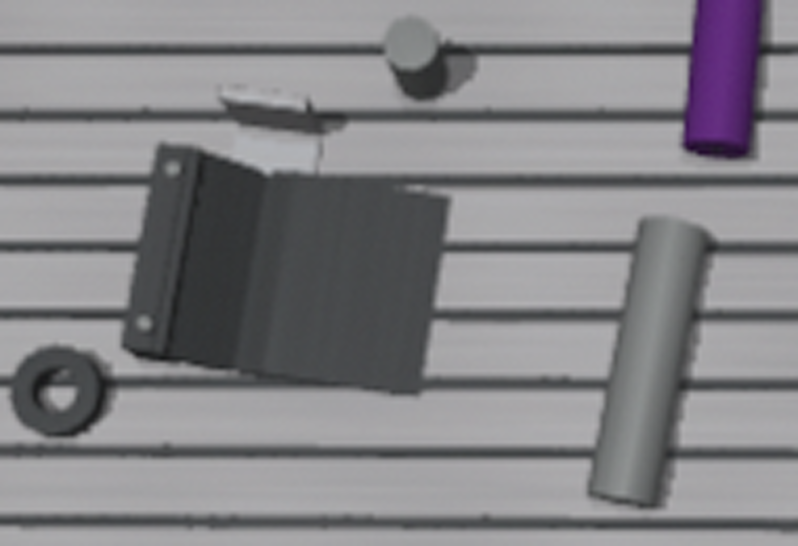

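View pics/crop1.png

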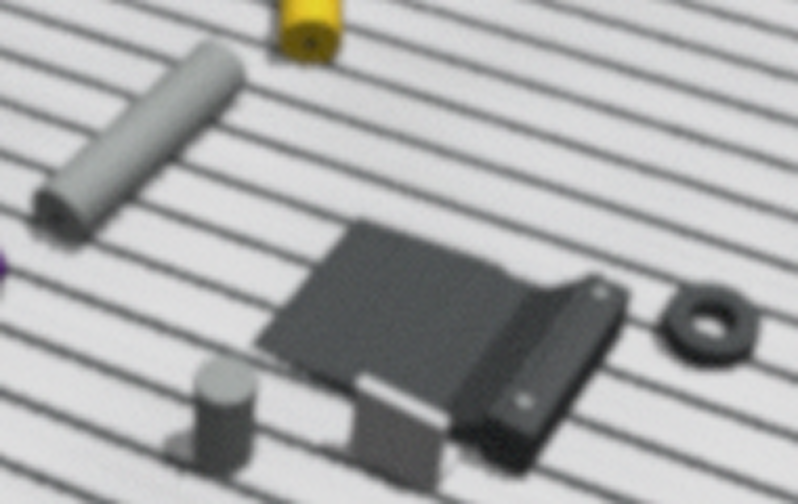

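```bash
cat > h.py <<'E'
from bench import r
import numpy as np, cv2
from scipy.optimize import least_squares
from scipy.spatial.transform import Rotation as R
C={n:r.calibration(n) for n in("top","scene")}
def proj(n,P):
    T=np.linalg.inv(C[n]["world_from_camera"]); p=np.asarray(P,float)@T[:3,:3].T+T[:3,3]; p=p@np.array(C[n]["camera_matrix"]).T
    return p[:,:2]/p[:,2:]
def back(n,uv,z):
    T=np.array(C[n]["world_from_camera"]); d=T[:3,:3]@np.linalg.inv(C[n]["camera_matrix"])@[uv[0],uv[1],1]
    return T[:3,3]+d*(z-T[2,3])/d[2]
def w(p,P): # nest -> world
    c,s=np.cos(p[2]),np.sin(p[2]); P=np.asarray(P,float)
    return P@np.array([[c,s,0],[-s,c,0],[0,0,1]])+[p[0],p[1],0]
E
python3 - <<'E'
from h import *
u=lambda q,o:(np.array(q,float)+.5)/4.2-.5+o
t=lambda *q:u(q,(180,160)); s=lambda *q:u(q,(290,215))
M=[("top",t(449,196),(-109,-60,0)),("top",t(419,394),(-109,60,0)),("top",t(160,144),(57,-60,40)),("top",t(122,348),(57,60,40)),
("top",t(197,149),(38,-60,40)),("top",t(165,356),(38,60,40)),
("scene",s(362,219),(-109,60,0)),("scene",s(256,344),(-109,-60,0)),("scene",s(595,275),(38,60,40)),("scene",s(630,292),(57,60,40)),("scene",s(484,415),(38,-60,40))]
for cams in(("top","scene"),("top",),("scene",)):
    m=[a for a in M if a[0] in cams]
    f=lambda p:np.concatenate([proj(n,[w(p,np.array(P)/1000)][0][None])[0]-q for n,q,P in m])
    o=least_squares(f,[.4,0.05,1.5],loss="soft_l1"); print(cams,o.x.round(4),o.fun.round(1))
for n,a,b in(("top",t(676,225),t(625,499)),("scene",s(228,55),s(60,215))):
    A,B=back(n,a,.02),back(n,b,.02); d=B-A; print(n,A.round(4),B.round(4),np.linalg.norm(d).round(4),((A+B)/2).round(4),np.arctan2(d[1],d[0]))
for nm,n,q,z in(("slug","top",t(411,43),.06),("collar","top",t(57,391),.018),("stopT1","top",t(220,88),.055),("stopT2","top",t(308,100),.055),("slug","scene",s(225,383),.06)): print(nm,back(n,q,z).round(4))
E
```

```text
('top', 'scene') [0.6067 0.1524 1.4387] [ 1.5  0.   1.1  0.8  0.1 -0.8 -0.1 -0.4 -0.9 -1.  -2.4 -1.2 -1.3 -1.5
 -2.3 -0.2  1.2 -1.1  0.6 -1.6  3.2  0.1]
('top',) [0.6056 0.1522 1.4509] [ 1.4 -0.1  1.6  0.7 -0.2 -0.1  0.3  0.4 -1.2 -0.4 -2.  -0.5]
('scene',) [0.6099 0.1512 1.4057] [-0.8 -1.3 -3.2 -0.8  0.8  0.4  0.1  0.   1.   0.9]
top [ 0.6297 -0.0922  0.02  ] [ 0.473  -0.0639  0.02  ] 0.1593 [ 0.5513 -0.078   0.02  ] 2.9633090930466324
scene [ 0.4619 -0.063   0.02  ] [ 0.6283 -0.0904  0.02  ] 0.1687 [ 0.5451 -0.0767  0.02  ] -0.1630438223147602
slug [0.7245 0.0569 0.06  ]
collar [0.5329 0.2587 0.018 ]
stopT1 [0.6999 0.1647 0.055 ]
stopT2 [0.6929 0.1147 0.055 ]
slug [0.7288 0.0575 0.06  ]
```

Both cameras agree on the blank's pose, and the top view gives its length as 159 mm. I'll take nest (0.606, 0.152), yaw 1.44. In the nest frame the blank is at about (-236, +25) mm with 0.05 rad skew. I'll push with both open fingertips, jaw axis along the groove, which should also square the bar up.

```bash
cat >> h.py <<'E'
N=[.6062,.1523,1.44]
def W(x,y,z): return w(N,np.array([x,y,z])).tolist()
ey=np.array([-np.sin(N[2]),np.cos(N[2]),0])
def ori(s):
    y=s*ey; z=np.array([0,0,-1.]); return R.from_matrix(np.c_[np.cross(y,z),y,z]).as_rotvec()
def near(P):
    c=[(np.abs(np.array(q)-r.read_joint_pos()).max(),s) for s in(1,-1) if (q:=r.ik(P,ori(s))) is not None]; return ori(min(c)[1])
def snap(k):
    for n in("top","scene"): cv2.imwrite(f"pics/{n}{k}.png",r.snapshot(n))
E
python3 - <<'E'
from h import *
o=near(W(-.30,.022,.12))
r.goto(W(-.30,.022,.12),o); r.line_to(W(-.30,.022,.011),o,feed=.1)
print(r.read_time(),r.read_position(),W(-.30,.022,.011),r.read_joint_pos())
f0=r.read_contact_force()
print(r.line_to(W(-.168,.02,.011),o,feed=.05,max_force=10))
snap(1); print(r.read_time(),r.read_position(),r.read_contact_force()-f0)
E
python3 - <<'E'
import cv2
cv2.imwrite("pics/c1.png",cv2.resize(cv2.imread("pics/top1.png")[160:290,180:370],None,fx=4.2,fy=4.2,interpolation=cv2.INTER_CUBIC))
E
```

```text
3.2667 [ 0.54588918 -0.14246727  0.01201607] [0.5452608037183392, -0.14226818286526677, 0.011] [-3.15589772e-01  5.67340033e-02  1.64287622e+00  6.63446299e-07
  1.44027860e+00 -1.84781283e-01]
False
6.1583 [ 0.56442931 -0.01177149  0.01097644] [ 0.75559343 -1.14382428  1.12388311]
```

View pics/c1.png

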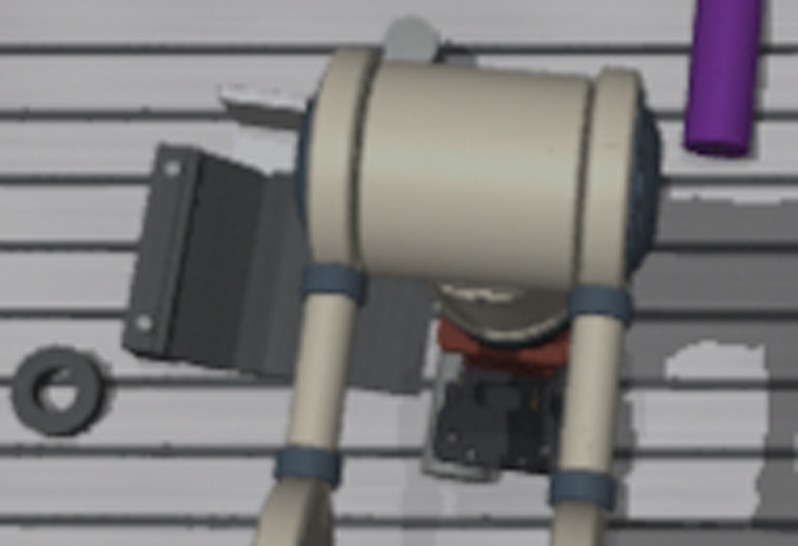

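The bar is rolling ahead of the fingers and its near end is visible at crop (455,472), at the foot of the ramp. The contact force is small. Next I push it up the ramp in one rising line.

```bash
python3 - <<'E'
from h import *
f0=r.read_contact_force()
print(r.line_to(W(-.041,.018,.021),None,feed=.05,max_force=12))
print(r.read_time(),r.read_position(),r.read_contact_force()-f0); r.sleep(.3)
snap(2); print(r.read_contact_force()-f0)
cv2.imwrite("pics/c2.png",cv2.resize(cv2.imread("pics/scene2.png")[215:335,290:480],None,fx=4.2,fy=4.2,interpolation=cv2.INTER_CUBIC))
E
```

```text
False
8.8583 [0.58298302 0.11383316 0.02099192] [ 0.06791739  0.93851155 -0.61630409]
[ 0.07037659  1.39280414 -1.13506169]
```

View pics/c2.png

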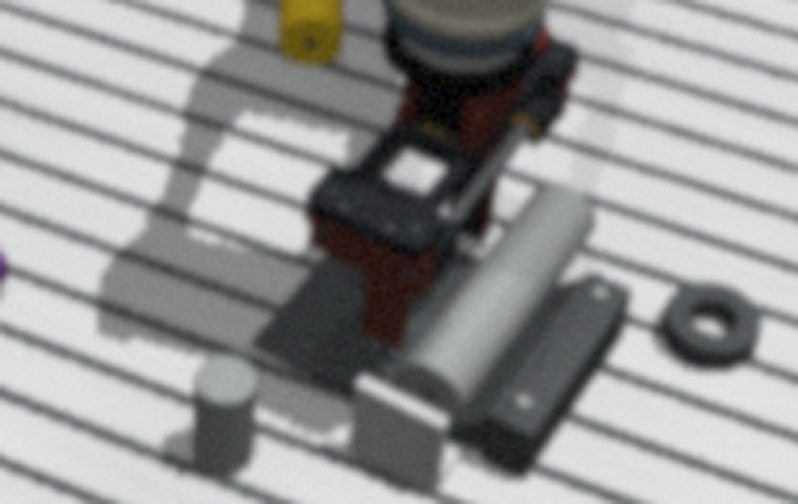

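The bar has dropped past the fingers into the V, with its near end at about crop (575,200) overhanging. I'll back the hand off, raise it, close it, and look before the end push.

```bash
python3 - <<'E'
from h import *
r.line_to(W(-.065,.018,.025),None,feed=.05); r.line_to(W(-.065,.018,.13),None,feed=.15)
r.grasp(); r.goto(W(-.0033,.19,.13),r.read_orientation())
r.sleep(.2); snap(3); print(r.read_time(),r.read_width(),r.read_position())
a=cv2.imread("pics/scene3.png")[215:335,310:480]; b=cv2.imread("pics/top3.png")[160:290,180:330]
f=lambda i,s:cv2.resize(i,None,fx=s,fy=s,interpolation=cv2.INTER_CUBIC)
a=f(a,2.5);b=f(b,2.3)
H=300; o=np.zeros((H,800,3),np.uint8); o[:a.shape[0],:a.shape[1]]=a; o[:b.shape[0],430:430+b.shape[1]]=b
cv2.imwrite("pics/c3.png",o)
E
```

```text
13.1417 0.0006999285327758952 [0.41807226 0.17335452 0.12979515]
```

View pics/c3.png

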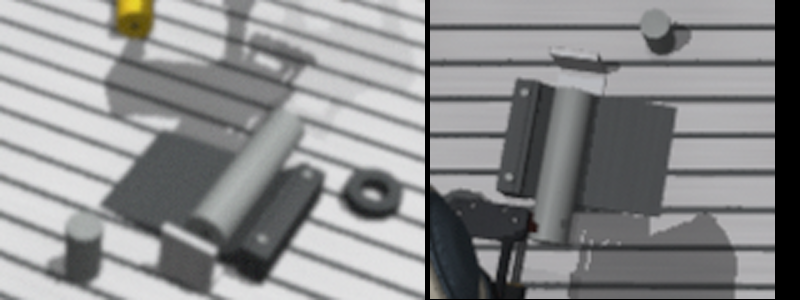

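The bar lies parallel in the V, with a gap of some 15 mm to the stop plate. I'll now push it endways gently, with a force stop.

```bash
python3 - <<'E'
from h import *
for q in((143,88),(126,241)):
    p=back("top",(180+q[0]/2.3-.3,160+q[1]/2.3-.3),.027); d=p-[*N[:2],0]; print("nest x,y of bar end",(d@[np.cos(N[2]),np.sin(N[2]),0]).round(4),(d@ey).round(4))
r.line_to(W(-.0033,.135,.10),None); r.line_to(W(-.0033,.135,.019),None,feed=.1)
r.sleep(.2); f0=r.read_contact_force()
h=r.line_to(W(-.0033,.078,.019),None,feed=.02,max_force=7)
p=np.array(r.read_position()); print(h,r.read_time(),(p-[*N[:2],0])@ey,r.read_contact_force()-f0); snap(4)
a=cv2.imread("pics/scene4.png")[235:335,340:460]
cv2.imwrite("pics/c4.png",cv2.resize(a,None,fx=5.5,fy=5.5,interpolation=cv2.INTER_CUBIC))
E
```

```text
nest x,y of bar end 0.001 -0.0595
nest x,y of bar end -0.0091 0.102
True 17.0417 0.08601944161373076 [ 0.0762319  -0.70984101  0.60816922]
```

View pics/c4.png

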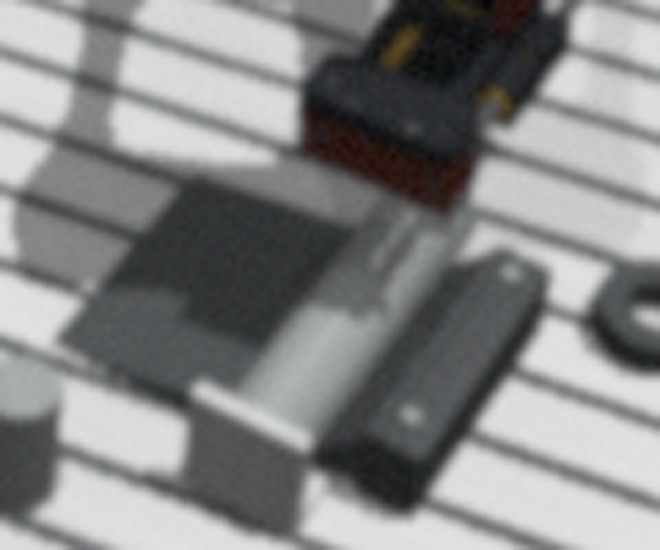

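The push tripped the force stop with the TCP at y = 86 mm; I expected about 88 mm with the bar against the plate. My rough reading of the bar's direction is 0.06 rad off, so I'll repeat the push to confirm, retreat, and check in an enlarged top view.

```bash
python3 - <<'E'
from h import *
f0=r.read_contact_force()
h=r.line_to(W(-.0033,.076,.019),None,feed=.01,max_force=7)
p=np.array(r.read_position()); print(h,r.read_time(),(p-[*N[:2],0])@ey,r.read_contact_force()-f0)
r.line_to(W(-.0033,.13,.019),None,feed=.08); r.line_to(W(-.0033,.15,.14),None)
r.goto([.30,-.35,.25],r.read_orientation()); snap(5); print(r.read_time())
a=cv2.imread("pics/top5.png")[170:270,200:310]
cv2.imwrite("pics/c5.png",cv2.resize(a,None,fx=6,fy=6,interpolation=cv2.INTER_CUBIC))
E
```

```text
True 17.5917 0.08633964496946195 [-0.34842204 -1.37304559  0.14864458]
21.3417
```

View pics/c5.png

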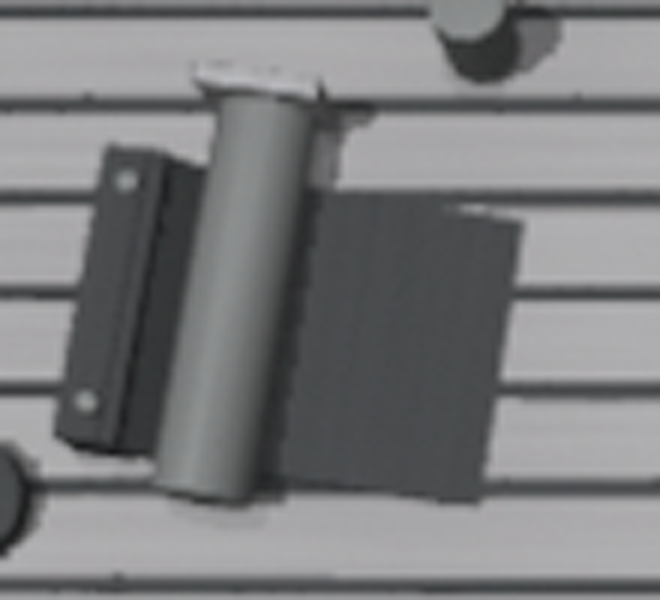

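The bar's edges (slope about 0.16) lie between those of the cheek (0.17) and the ramp toe (0.148), so it is parallel to the groove within about 0.01–0.02 rad. Its end sits against the stop plate. Slug and collar look untouched and the hand is clear, so I'm handing in.

```bash
python3 -c "
from bench import r
r.job_done(); print(r.read_time())"
```

```text
the job is handed in; nothing more can be done
the job is handed in; nothing more can be done
```

The blank is in the V with its end against the stop plate. I handed the job in shortly after 21.3 s on the robot clock, against the 51 s limit. The interface reports no verdict.

- **Rolling in:** I pushed the bar side-on with both open fingertips along the bench, up the ramp and over the lip. Force-stop limits of 10 N and 12 N were set and neither tripped.
- **End push:** with the gripper closed, I pushed the end face along the groove until the 7 N force stop tripped. A second push stopped at the same place, TCP at nest y 86.0 mm and then 86.3 mm. I expected about 88 mm, which is within measuring error.
- **Final picture:** the bar's end is at the plate and its axis is parallel to the groove within about 0.02 rad. The slug and collar look unmoved, and the hand is well clear.

**Checks that disagreed or were not made:**
- A rough reading from a small picture before the end push put the bar about 0.06 rad off the groove; the enlarged final view did not bear that out.
- The two cameras differed by about 0.045 rad on the nest's yaw, and I used a value between them.
- I judged the seat height and the slug and collar by eye, and did not look at the other bystanders in the final picture.

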